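Sort the finishing bench of a boot workshop

TASK

Tidy the finishing bench: put both boot heels flat on the floor of the plain undivided rectangular tray (side by side, not stacked, the same way up as they lie now), stand the two dressing bottles in the divided tray, one in each bay, and lay the polish tin, lid up, in the round dish. Do not let a bottle tip over, and leave the hammer and the brush where they lie.

Things in the scene. Friction and masses are not known exactly. Their poses are not given: they have to be found in the camera images.
- heel_1: boot heel block, D-shaped, stacked brown leather on black rubber, lying flat; 66 mm long (x), 56 mm wide (y), 22 mm high; straight breast edge at x = -33 mm, straight parallel sides from x = -33 to +5 mm, then a half-round of radius 28 mm to x = +33 mm; five small brass nail heads on top; about 90 g. Origin: centre of its underside, z up. The two heels are alike and interchangeable
- heel_2: boot heel block, D-shaped, stacked brown leather on black rubber, lying flat; 66 mm long (x), 56 mm wide (y), 22 mm high; straight breast edge at x = -33 mm, straight parallel sides from x = -33 to +5 mm, then a half-round of radius 28 mm to x = +33 mm; five small brass nail heads on top; about 90 g. Origin: centre of its underside, z up. The two heels are alike and interchangeable
- bottle_1: small closed dressing bottle standing upright, amber glass with a paper band and black cap; body 40 mm diameter up to 44 mm, narrowing to a 25 mm cap, 72 mm high in all; about 90 g. Origin: centre of its underside, z up along its axis. The two bottles are alike and interchangeable
- bottle_2: small closed dressing bottle standing upright, amber glass with a paper band and black cap; body 40 mm diameter up to 44 mm, narrowing to a 25 mm cap, 72 mm high in all; about 90 g. Origin: centre of its underside, z up along its axis. The two bottles are alike and interchangeable
- tin: flat round metal polish tin lying lid up, 60 mm diameter at the lid (upper half; 58 mm below), 24 mm high, about 100 g. Origin: centre of its underside, z up
- heel_tray: plain grey rectangular open tray without divider, fixed to the bench: outside 140 (x) x 180 (y) x 22 mm high, walls and floor 5 mm thick, so the inside floor is 130 x 170 mm, 5 mm above the origin. Origin: centre of its underside, z up. Two heels fit flat side by side along y (for instance at y = +-42 mm, each with its length along y)
- bottle_caddy: plain grey rectangular open tray with one divider down the middle, fixed to the bench: outside 120 (x) x 140 (y) x 32 mm high, walls, divider and floor 5 mm thick; the divider lies along x at y = 0 and makes two bays, centred at y = +-34 mm, each 110 (x) x 62 (y) mm inside with its floor 5 mm above the origin. Origin: centre of its underside, z up
- tin_dish: plain grey round open dish, fixed to the bench: outside diameter 132 mm at the foot, 148 mm at the rim, 18 mm high, wall 4 mm, floor 5 mm thick. Origin: centre of its underside, z up
- hammer: bystander: hammer lying on the bench to the robot's right; handle to its -x, head to its +x. Origin: underside, on its length axis. Not to be moved
- brush: bystander: flat glue brush lying on the bench to the robot's left; handle to its -x. Origin: underside, on its length axis. Not to be moved
There are look-alikes about, which are no part of the job. What is shaped like the bottle_caddy but blue or orange is not meant.

How it is judged (in metres and radians):
At the end, for the whole second after the job is handed in: Both heels lie flat (within 0.12 rad) on the undivided tray's floor, one bottle stands upright (0.12 rad) in each bay of the divided tray, the tin lies lid up within 36 mm of the dish's centre; undersides less than 10 mm above the trays' undersides; all at rest; hammer and brush left alone (x of heel_1 in the frame of heel_tray between -0.05 and 0.05 m and y of heel_1 in the frame of heel_tray between -0.07 and 0.07 m and z of heel_1 in the frame of heel_tray between 0 and 0.01 m and angle between each of heel_1, heel_2, bottle_1, bottle_2, tin's own z axis and vertical below 0.12 rad and x of heel_2 in the frame of heel_tray between -0.05 and 0.05 m and y of heel_2 in the frame of heel_tray between -0.07 and 0.07 m and z of heel_2 in the frame of heel_tray between 0 and 0.01 m and ((x of bottle_1 in the frame of bottle_caddy between -0.04 and 0.04 m and y of bottle_1 in the frame of bottle_caddy between 0.017 and 0.051 m and x of bottle_2 in the frame of bottle_caddy between -0.04 and 0.04 m and y of bottle_2 in the frame of bottle_caddy between -0.051 and -0.017 m) or (x of bottle_1 in the frame of bottle_caddy between -0.04 and 0.04 m and y of bottle_1 in the frame of bottle_caddy between -0.051 and -0.017 m and x of bottle_2 in the frame of bottle_caddy between -0.04 and 0.04 m and y of bottle_2 in the frame of bottle_caddy between 0.017 and 0.051 m)) and z of bottle_1 in the frame of bottle_caddy between 0 and 0.01 m and z of bottle_2 in the frame of bottle_caddy between 0 and 0.01 m and horizontal distance between tin and tin_dish below 0.036 m and z of tin in the frame of tin_dish below 0.01 m and linear speed of each of heel_1, heel_2, bottle_1, bottle_2, tin below 0.02 m/s); the robot touches nothing.
It fails at once if a bottle is tipped over (more than 0.7 rad) (angle between any of bottle_1, bottle_2's own z axis and vertical above 0.7 rad).
It fails at once if the hammer or the brush is moved by more than 30 mm (distance of any of hammer, brush from where it was at the start of the episode above 0.03 m).
It also fails if it takes over 109 s, if anything falls off the work surface, if the arm or the gripper's body presses on something with over 40 N, if the wrist force passes 120 N, or if a joint passes its speed limit or range.

ROBOT

A 6-joint arm with a two-finger parallel gripper is mounted at the origin on the work surface. World frame = base frame: x ahead of the robot, y to its left, z up, the work surface at z = 0. Lengths are in m, angles in degrees, forces in N, time in s.
With the tool pointing down it reaches from about 0.4 to 0.825 m from the base axis. Payload 7 kg.
Tool frame: the origin (TCP) lies midway between the tips of the shut fingers; the grasp point (between the pads) lies 19 mm behind it; z points along the fingers, y is the line along which they close (so a half turn about z gives the same grasp; the last joint's range is limited). The gripper opens to 88 mm and grips with 3 to 60 N. Pads are 19 mm wide; open, the fingers measure 130 mm over their backs; the gripper's body (78 mm by 193 mm) begins 47 mm behind the grasp point.
Start: joints at [80.048, 20.546, 0.682, 0, -70.136, -16.507], TCP at [0.301, 0.604, 0.227] pointing down, gripper open.
Joint ranges: [-176.03, 176.03], [-82.01, 121.73], [-58.28, 71.71], [-173.87, 95.51], [-174.79, -0.11], [-173.66, 173.66]. Speed limits (degrees/s): [136.94, 136.94, 172.46, 180, 180, 180].

INTERFACE

Orientations are given as a 3x3 rotation matrix whose columns are the frame's x, y, z axes.
In Python, from rig import robot gives the robot as it stands. Calls block until the motion is done:
- robot.goto(position, orientation): joint-space move of the TCP to a pose.
- robot.servo_line(position, ori=None, speed=0.15): straight line of the TCP; ori=None keeps the orientation; speed is the mean speed in m/s.
- robot.movej(angles): joint-space move.
- robot.move_gripper(opening): opening from 0.0 (shut) to 1.0 (fully open); the grip force is fixed at half the most; returns when the fingers have stopped.
- robot.dwell(seconds).
- robot.ik(position, orientation): joint angles nearest the present ones, or None.
- robot.grab_frame(name): name is "scene" or "top" or "wrist"; returns (picture, depth): 480x640x3 uint8, red, green, blue; 480x640 float32, m along the optical axis (not along the pixel's ray), 0 where there is no reading.
- robot.camera_info(name): a dict with "vfov" (degrees; the focal length in pixels is half the picture's height over the tangent of half this angle, whatever the lens; pixels are square), "cx", "cy" (the principal point, pixels), "view" (4x4, takes a point from world to camera coordinates); the wrist camera has in their place "T_tool_cam" (4x4, takes a point from camera to tool coordinates, whose origin is the TCP and whose axes are the flange's). Camera axes: x right, y down, z forward; pixel columns grow to the right and rows downward; lengths in m; the calibration is good to about 2 mm. A picture is of the moment at which its call begins: read the wrist's pose just before it. camera_info takes no time and is no camera call.
A pose or a line that the arm cannot do raises robot.Unreachable and nothing moves.
- robot.job_done(): hands the job in; it is judged then, once.
Readings, each from a call of its own:
- robot.read_t(): time.
- robot.read_qpos(): joint angles.
- robot.read_qvel(): joint speeds.
- robot.read_effort(): joint torques, N m.
- robot.read_position(): TCP position.
- robot.read_tcp_rot(): TCP orientation.
- robot.read_force(): force on the tool from outside, world axes, zero at the start.
- robot.read_ft_torque(): the same for the moment, N m.
- robot.read_grip_width(): opening from 0.0 (shut) to 1.0 (fully open).
- robot.read_finger_force(): force on a finger pad.
Only numpy, scipy, OpenCV 4.12 (cv2) and the standard library are available. Lean on these libraries where they do the work, as an engineer would, in place of code of your own. Each camera call takes 0.05 s, during which the arm holds its last target. There are 200 camera calls.

## Working session

There is one attempt and no reset: what is moved stays moved. The work goes in short steps, each a Python script; the robot and the scene stay as the last script left them, time stands still between calls to the robot, and variables do not carry over. Pictures are saved under pics/ and viewed, at most 14 in all, crops included, and the job is handed in when it is done.

```bash
ls; mkdir -p pics; python3 - <<'E'
from rig import robot
import cv2,numpy as np
for n in("top","scene"):
    p,d=robot.grab_frame(n); cv2.imwrite(f"pics/{n}0.png",p[:,:,::-1]); np.savez(f"{n}0.npz",p=p,d=d)
    i=robot.camera_info(n); print(n,i,(d==0).mean())
print(robot.camera_info("wrist"),robot.read_t())
E
```

```text
pics
top {'vfov': 44.89280888277661, 'cx': 320.8497390264847, 'cy': 243.9107686287497, 'view': array([[ 0.01262217, -0.99978106, -0.01668848,  0.05408575],
       [-0.99591603, -0.01107772, -0.08960212,  0.63546208],
       [ 0.08939763,  0.0177513 , -0.99583782,  1.52340315],
       [ 0.        ,  0.        ,  0.        ,  1.        ]])} 0.003935546875
scene {'vfov': 48.76417845124106, 'cx': 323.7559882550983, 'cy': 239.77664799264795, 'view': array([[-0.44073292,  0.89753331, -0.01372763,  0.22208293],
       [ 0.52047412,  0.24305871, -0.81855309, -0.28678581],
       [-0.73134204, -0.36790817, -0.57426683,  1.7095882 ],
       [ 0.        ,  0.        ,  0.        ,  1.        ]])} 0.0038834635416666666
{'vfov': 66.7145698406288, 'cx': 316.6782086987241, 'cy': 241.43651396934402, 'T_tool_cam': array([[-4.52227559e-04, -9.60182207e-01, -2.79374166e-01,
         7.53791619e-02],
       [ 9.99999834e-01, -5.33686703e-04,  2.15513817e-04,
         7.43463547e-04],
       [-3.56030810e-04, -2.79374022e-01,  9.60182289e-01,
        -1.57455108e-01],
       [ 0.00000000e+00,  0.00000000e+00,  0.00000000e+00,
         1.00000000e+00]])} 0.1
```

View pics/top0.png

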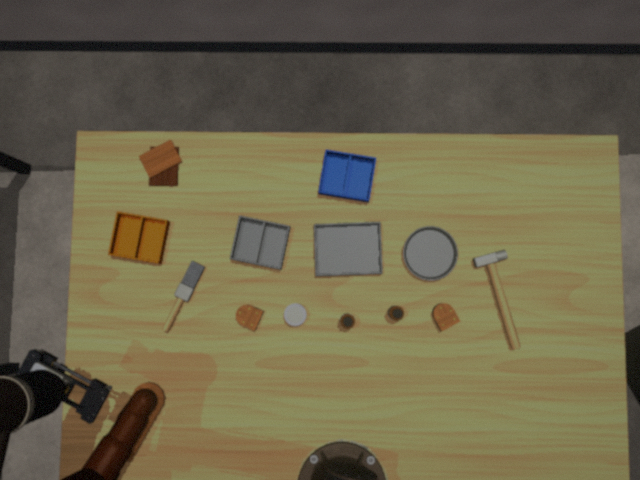

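View pics/scene0.png

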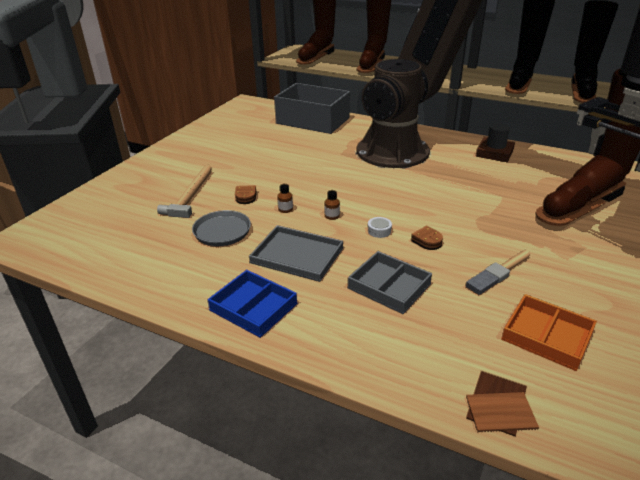

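Top picture:
- Heel candidates are (250,317) and (446,317). The leather scraps at (160,160) are look-alikes.
- Bottles are at (347,322) and (395,314), and the tin at (295,315).
- The grey divided tray is at (261,243). Its look-alikes are blue (347,176) and orange (140,239).
- The plain tray is at (348,250) and the dish at (430,253).
- The hammer is at (497,300) and the brush at (185,295).

Next I'll measure, and make one close crop to check these choices.

```bash
cat > h.py <<'E'
import numpy as np, cv2
from rig import robot
def K(i):
    f=240/np.tan(np.radians(i['vfov']/2)); return f,i['cx'],i['cy']
def cam(n):
    """intrinsics and camera->world transform"""
    i=robot.camera_info(n)
    if n=='wrist':
        T=np.eye(4);T[:3,:3]=np.array(robot.read_tcp_rot());T[:3,3]=robot.read_position();T=T@i['T_tool_cam']
    else: T=np.linalg.inv(i['view'])
    return K(i),T
def cloud(d,k,T):
    v,u=np.mgrid[:480,:640]; f,cx,cy=k
    P=np.stack([(u-cx)/f*d,(v-cy)/f*d,d],-1)@T[:3,:3].T+T[:3,3]
    P[d==0]=np.nan; return P
def ray(uv,z,k,T):
    uv=np.asarray(uv,float).reshape(-1,2); f,cx,cy=k
    D=np.c_[(uv[:,0]-cx)/f,(uv[:,1]-cy)/f,np.ones(len(uv))]@T[:3,:3].T; o=T[:3,3]
    return (o+D*((z-o[2])/D[:,2])[:,None])[:,:2]
E
python3 - <<'E'
from h import *
s=np.load('top0.npz');k,T=cam('top');P=cloud(s['d'],k,T);Z=P[...,2]
m=((Z>.008)&(Z<.12)).astype(np.uint8); m[:, :60]=0;m[350:]=0;m[:120]=0
n,l,st,c=cv2.connectedComponentsWithStats(m)
b=~m.astype(bool);b[:140]=0;b[340:]=0;b[:,:80]=0;b[:,610:]=0
print('bench z',np.nanpercentile(Z[b],[5,50,95]).round(4))
for j in range(1,n):
    if st[j,4]<25: continue
    q=l==j; h=np.nanpercentile(Z[q],90)
    ct=cv2.findContours(q.astype(np.uint8),0,2)[0][0]
    r=cv2.minAreaRect(ray(ct.reshape(-1,2),h,k,T).astype(np.float32))
    print(c[j].round(),st[j,4],'h',h.round(4),'med',np.nanmedian(P[q],0).round(3),'rect',np.round(r[0],3),np.round(r[1],3),round(r[2],1),np.median(s['p'][q],0))
i=cv2.resize(s['p'][200:350,150:530],None,fx=2.1,fy=2.1,interpolation=cv2.INTER_CUBIC)
cv2.imwrite('pics/crop.png',cv2.convertScaleAbs(i[:,:,::-1],alpha=1.5))
E
```

```text
bench z [-0.0052  0.0008  0.0064]
[159. 158.] 539 h 0.0144 med [0.87  0.51  0.011] rect [0.866 0.508] [0.08  0.103] 24.7 [124.  77.  42.]
[346. 175.] 795 h 0.0353 med [ 0.825 -0.006  0.027] rect [ 0.821 -0.004] [0.141 0.126] 81.7 [ 44.  71. 114.]
[138. 236.] 954 h 0.0349 med [0.652 0.556 0.026] rect [0.648 0.552] [0.149 0.12 ] 81.1 [124.   79.   21.5]
[259. 241.] 772 h 0.0352 med [0.641 0.227 0.027] rect [0.639 0.226] [0.144 0.123] 79.7 [94. 94. 88.]
[349. 247.] 609 h 0.0261 med [ 0.63  -0.017  0.02 ] rect [ 0.626 -0.009] [0.143 0.179] 2.7 [98. 96. 89.]
[342. 231.] 29 h 0.0123 med [0.675 0.002 0.01 ] rect [0.673 0.004] [0.029 0.02 ] 49.8 [117. 119. 118.]
[431. 252.] 595 h 0.0209 med [ 0.619 -0.239  0.015] rect [ 0.615 -0.23 ] [0.144 0.145] 90.0 [86. 85. 79.]
[499. 293.] 1202 h 0.0294 med [ 0.515 -0.414  0.024] rect [ 0.491 -0.419] [0.258 0.092] 16.2 [135. 120.  83.]
[184. 290.] 857 h 0.0238 med [0.513 0.425 0.018] rect [0.491 0.432] [0.046 0.2  ] 67.1 [115. 104.  89.]
[294. 314.] 403 h 0.0293 med [0.448 0.13  0.025] rect [0.448 0.129] [0.058 0.058] 46.0 [140. 141. 135.]
[444. 315.] 507 h 0.0264 med [ 0.449 -0.266  0.022] rect [ 0.451 -0.265] [0.066 0.058] 29.4 [129.  85.  49.]
[248. 316.] 492 h 0.0272 med [0.443 0.253 0.022] rect [0.443 0.254] [0.067 0.057] 67.1 [128.  85.  48.]
[395. 312.] 206 h 0.0736 med [ 0.457 -0.134  0.05 ] rect [ 0.456 -0.133] [0.042 0.038] 64.1 [76. 54. 38.]
[347. 320.] 192 h 0.0744 med [ 0.435 -0.009  0.051] rect [ 0.435 -0.007] [0.038 0.038] 0.6 [75.5 54.  39. ]
```

View pics/crop.png

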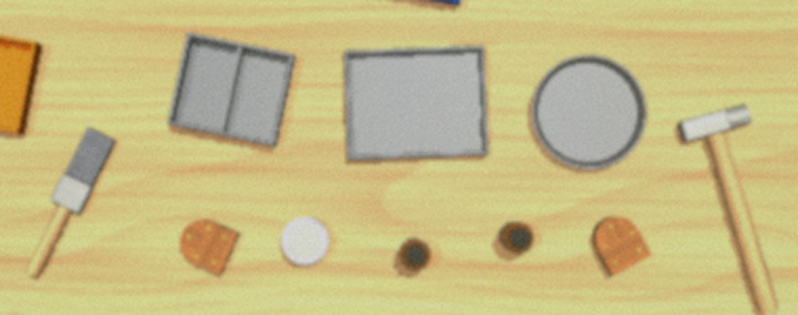

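Crop: the grey divided tray, plain tray, round dish, white-metal tin (crop 305,240), two dark-capped bottles (413,255 and 515,238) and two D-shaped heels (208,247 and 620,245) are all as described. The measured sizes and heights agree with the given ones. I'll start with the bottles and refine with the wrist camera on the way.

```bash
cat >> h.py <<'E'
def R(a):
    c,s=np.cos(np.radians(a)),np.sin(np.radians(a))
    return np.array([[-s,c,0],[c,s,0],[0,0,-1.]])   # tool y (closing axis) at world angle a
def pick_yaw(x,y,z,a):
    """half-turn choice with the smaller wrist angle"""
    c=[(abs(q[5]),b) for b in (a,a+180) if (q:=robot.ik([x,y,z],R(b))) is not None]
    return min(c)[1]
HOV=.17
def hover(x,y,a,z=HOV):
    a=pick_yaw(x,y,z,a); robot.goto([x,y,z],R(a)); return a
def look(x,y,h,name):
    robot.dwell(.2); k,T=cam('wrist'); p,d=robot.grab_frame('wrist')
    cv2.imwrite(f'pics/{name}.png',p[:,:,::-1])
    P=cloud(d,k,T); Z=P[...,2]; m=((Z>h-.008)&(Z<h+.012)).astype(np.uint8)
    m=cv2.morphologyEx(m,cv2.MORPH_OPEN,np.ones((3,3)))
    n,l,st,c=cv2.connectedComponentsWithStats(m)
    best=min((np.hypot(*(np.nanmedian(P[l==j],0)[:2]-[x,y])),j) for j in range(1,n) if st[j,4]>200)[1]
    q=l==best; ct=max(cv2.findContours(q.astype(np.uint8),0,2)[0],key=cv2.contourArea).reshape(-1,2)
    W=ray(ct,h,k,T).astype(np.float32); r=cv2.minAreaRect(W)
    print(name,'z',np.nanmedian(Z[q]).round(4),'bench',np.nanmedian(Z[np.abs(Z)<.01]).round(4),'rect',np.round(r[0],4),np.round(r[1],4),round(r[2],1),'shift',np.round(np.array(r[0])-[x,y],4))
    return r
def line(x,y,z,a,v=.2): robot.servo_line([x,y,z],R(a),v)
def grip(x,y,z,a,op=1.):
    robot.move_gripper(op); line(x,y,z+.05,a,.25); line(x,y,z,a,.08)
    robot.move_gripper(0); w=robot.read_grip_width(); line(x,y,HOV,a)
    print('grip',round(w*88,1),'after lift',round(robot.read_grip_width()*88,1),'F',round(float(np.linalg.norm(robot.read_finger_force())),1),'t',robot.read_t())
def place(x,y,z,a,op):
    a=hover(x,y,a); line(x,y,z+.03,a,.2); line(x,y,z,a,.05); robot.dwell(.1)
    f=robot.read_force(); robot.move_gripper(op); robot.dwell(.1); line(x,y,z+.05,a,.1); line(x,y,HOV,a,.3)
    print('placed, force',np.round(f,1),'t',robot.read_t())
def tray(o,yaw,p):
    c,s=np.cos(np.radians(yaw)),np.sin(np.radians(yaw)); return np.array(o)+[c*p[0]-s*p[1],s*p[0]+c*p[1]]
CADDY=((.639,.226),-10.3); TRAY=((.626,-.009),2.7); DISH=(.615,-.230)
E
python3 - <<'E'
from h import *
a=-10.3; x,y=.435,-.007
a=hover(x,y,a); r=look(x,y,.072,'b1')
if np.hypot(r[0][0]-x,r[0][1]-y)<.012: x,y=r[0]
grip(x,y,.016,a)
E
```

```text
b1 z 0.0712 bench -0.0005 rect [ 0.433  -0.0117] [0.0249 0.0233] 79.7 shift [-0.002  -0.0047]
grip 39.6 after lift 39.7 F 30.0 t 5.8917
```

View pics/b1.png

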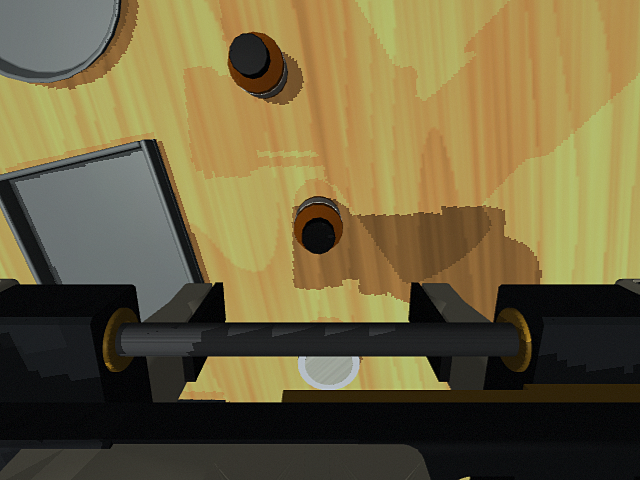

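The wrist picture shows bottle 1 with its cap at (320,235), the other bottle at (250,60), the tray on the left and the tin below. Gripping measured 39.6 mm, which is the bottle body. Next I'll get a wrist view of the caddy and place the bottle.

```bash
python3 - <<'E'
from h import *
R0=R(169.7)
robot.goto([.657,.324,.19],R0); r=look(*CADDY[0],.032,'cad'); 
E
```

```text
cad z 0.0306 bench -0.0006 rect [0.6392 0.2258] [0.139  0.1191] 78.9 shift [ 0.0002 -0.0002]
```

View pics/cad.png

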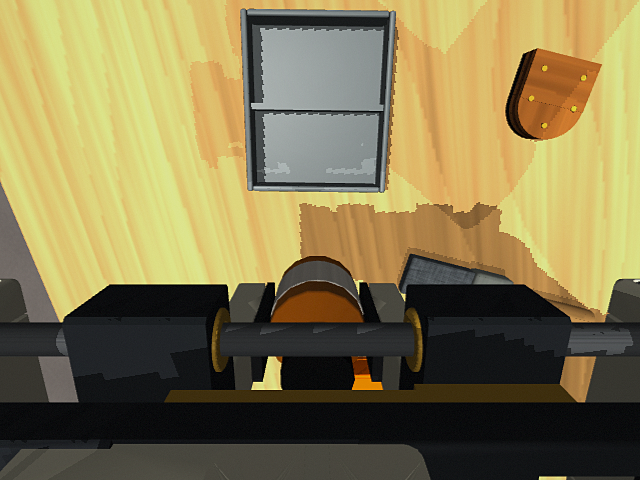

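The grey two-bay caddy is at (318,100), upright and undamaged, and the bottle is held straight. The caddy measures within 0.3 mm of the first estimate. I'll place this bottle and then do the second one.

```bash
python3 - <<'E'
from h import *
C=((.6392,.2258),-10.8)
x,y=tray(*C,(0,-.034)); place(x,y,.0225,169.2,.68)
a=169.7; x,y=.456,-.136
a=hover(x,y,a); r=look(x,y,.072,'b2')
if np.hypot(r[0][0]-x,r[0][1]-y)<.012: x,y=r[0]
grip(x,y,.016,a)
x,y=tray(*C,(0,.034)); place(x,y,.0225,169.2,.68)
# tin
x,y=.448,.127
a=hover(x,y,169.7); r=look(x,y,.024,'tin')
E
```

```text
placed, force [ 0.3 -0.2 -2.1] t 11.6667
b2 z 0.0712 bench -0.0005 rect [ 0.4557 -0.1393] [0.0249 0.0241] 79.7 shift [-0.0003 -0.0033]
grip 39.1 after lift 39.6 F 30.0 t 17.1
placed, force [ 0.2  0.3 -0.6] t 22.1417
tin z 0.0236 bench -0.0005 rect [0.4479 0.1273] [0.0599 0.0585] 79.7 shift [-0.0001  0.0003]
```

View pics/tin.png

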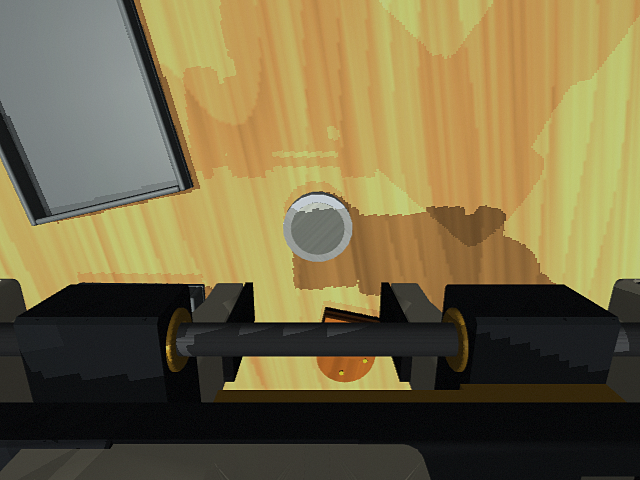

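The tin is lid up at (318,227), 60 mm across and 24 mm high as described. I'll grasp it, check the dish and tray from the wrist, then place it.

```bash
python3 - <<'E'
from h import *
p=robot.read_position(); t=robot.read_tcp_rot(); a=np.degrees(np.arctan2(t[1][1],t[0][1]))
grip(.4479,.1273,.005,a)
robot.goto([.64,.11,.2],R(169.7)); look(*TRAY[0],.022,'tray')
robot.goto([.633,-.132,.19],R(169.7)); r=look(*DISH,.018,'dish')
x,y=r[0] if np.hypot(r[0][0]-DISH[0],r[0][1]-DISH[1])<.01 else DISH
place(x,y,.0115,169.7,.8)
x,y=.443,.254
a=hover(x,y,157); look(x,y,.022,'h1')
E
```

```text
grip 59.2 after lift 59.4 F 30.0 t 26.975
tray z 0.0208 bench -0.0003 rect [ 0.625  -0.0041] [0.139  0.1661] 2.6 shift [-0.001   0.0049]
dish z 0.0159 bench -0.0005 rect [ 0.6164 -0.2315] [0.145  0.1457] 79.8 shift [ 0.0014 -0.0015]
placed, force [ 1.1  0.1 -0.9] t 33.1
h1 z 0.0211 bench -0.0006 rect [0.4423 0.2536] [0.0656 0.0559] 66.9 shift [-0.0007 -0.0004]
```

View pics/h1.png

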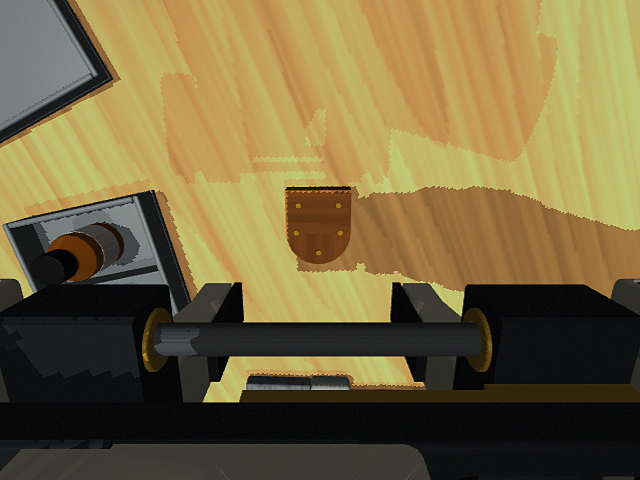

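Heel 1 is at (319,225) and square to the fingers, with its breast edge at the top of the picture. One bottle can be seen standing in the caddy at the left. The tray's far end was cut off in its view, so its centre from the near edge is y≈-0.010, which agrees with the first estimate. Now both heels.

```bash
python3 - <<'E'
from h import *
T=((.6252,-.010),2.6)
def heel(c,yaw,ty):
    x,y=tray(c,yaw,(-.005,0)); a=pick_yaw(x,y,.1,yaw+90); grip(x,y,.005,a)
    x,y=tray(*T,(0,ty-.005)); place(x,y,.0115,T[1],.78)
heel((.4423,.2536),66.9,.042)
x,y=.451,-.267
hover(x,y,119.4); r=look(x,y,.022,'h2')
L=r[2] if r[1][0]>r[1][1] else r[2]-90
L=min((L+d for d in(-180,0,180)),key=lambda v:abs(v-29.4)); print('yaw',L)
assert abs(L-29.4)<8 and np.hypot(r[0][0]-x,r[0][1]-y)<.012
heel(r[0],L,-.042)
robot.goto([.45,.0,.35],R(90)) if robot.ik([.45,0,.35],R(90)) is not None else None
for n in('top','scene'):
    p,d=robot.grab_frame(n); cv2.imwrite(f'pics/{n}1.png',p[:,:,::-1])
    if n=='scene': cv2.imwrite('pics/s1c.png',cv2.resize(p[160:340,140:480,::-1],None,fx=2.3,fy=2.3))
E
```

```text
grip 56.0 after lift 55.8 F 30.0 t 38.7667
placed, force [ 0.4  0.6 -0.6] t 43.275
h2 z 0.0211 bench -0.0007 rect [ 0.4507 -0.2688] [0.0654 0.0558] 29.5 shift [-0.0003 -0.0018]
yaw 29.47797966003418
grip 56.0 after lift 55.6 F 30.0 t 48.3833
placed, force [-0.1  0.4 -2. ] t 52.8667
```

View pics/s1c.png

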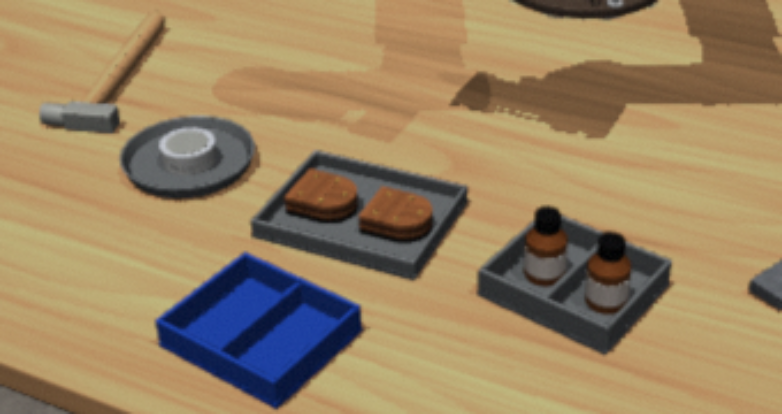

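The picture shows both heels flat in the plain tray (320,195 and 397,212) and the bottles upright, one per bay (545,245 and 608,272). The tin is lid up in the dish (188,150), and the hammer is untouched. I'll hand the job in.

```bash
python3 -c "
from rig import robot
robot.dwell(.5); print(robot.read_t(),robot.read_position(),robot.job_done())"
```

```text
the job is handed in; nothing more can be done
55.075 [ 4.50007962e-01 -4.84774015e-06  3.50011836e-01] None
```

I handed the job in at 55 s: both heels lie flat in the plain tray, one bottle stands in each bay of the grey caddy, the tin is lid up in the dish, and I never reached for the hammer or the brush; the final picture shows all of this except the brush, which is mostly out of frame, and the judge's result was not shown.

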